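Clamp a honey jar in a one-handed holding board and wedge the bar fast

ROBOT

A 6-joint arm with a two-finger parallel gripper is mounted at the origin on a cart in front of the work surface, level with it; the furniture and walls round the work are solid. World frame = base frame: x ahead of the robot, y to its left, z up, the work surface at z = 0. Lengths are in m, angles in degrees, forces in N, time in s.
With the tool pointing down it reaches from about 0.35 to 0.95 m from the base axis. Payload 17.4 kg.
Tool frame: the origin (TCP) lies between the finger pads; the fingertips stand 14 mm ahead of it and the grasp point (between the pads) lies 5 mm behind it; z points along the fingers, y is the line along which they close (so a half turn about z gives the same grasp; the last joint's range is limited). The gripper opens to 93 mm and grips with 3 to 60 N. Pads are 15 mm wide; open, the fingers measure 128 mm over their backs; the gripper's body (75 mm by 188 mm) begins 65 mm behind the grasp point.
Start: joints at [64.641, 6.646, 82.598, -0, 90.757, -2.166], TCP at [0.266, 0.62, 0.233] pointing down, gripper open.
Joint ranges: [-162.19, 162.19], [-47.58, 125.68], [4.15, 143.07], [-65.23, 245.23], [0.69, 171.88], [-170.13, 170.13]. Speed limits (degrees/s): [108.29, 108.29, 127.2, 180, 180, 180].

INTERFACE

Orientations are given as [roll, pitch, yaw] about the fixed x, y, z axes, in that order (R = Rz(yaw) Ry(pitch) Rx(roll)).
In Python, from workcell import get_state, eyes, robot gives the robot as it stands.
- The arm moves only by the tool apply_moves, never from a script. Its arguments are lists of equal length, an entry for each row: "travel": the shift along the tool's x, y, z in m, a list of three; "twist": the turn, a rotation vector about the tool's x, y, z in rad, a list of three. In form: {"travel": [[tx, ty, tz], ...], "twist": [[wx, wy, wz], ...]}. A call has 1 to 10 rows; each row shifts and turns the commanded pose from where the row before left it, along the tool's axes as they then stand; what a row does not reach is not made up. A row lasts 1/10 s, in which the tool goes at most 50 mm and 8.59 degrees, less where a joint would pass 70% of its speed; a pose out of reach is approached as far as the arm can. A call with a gripper value outside its range is refused whole. "fingers" is the opening, from 0 (shut) to 1 (fully open), set as the call begins (left out, the last holds). The fingers move at their own pace and stop on an object; "squeeze" is the grip in N (left out, the last holds). Time passes only in rows, so rows that do not move let the fingers close. It gives the time, the measured TCP pose, the force, the opening and the grip force at its end, in the units of the state.
- get_state(): the state, without advancing time (a new reading comes with each control period).
- eyes.read_camera(name): name is "scene" or "side" or "wrist"; returns (picture, depth): 420x560x3 uint8, red, green, blue; 420x560 float32, m along the optical axis (not along the pixel's ray), 0 where there is no reading.
- eyes.get_calibration(name): a dict with "K" (3x3 intrinsics, pixels), "k1" (the pictures are not rectified: a ray, as slopes to the right and down, at radius r is drawn at 1 + k1 r^2 times it, then the intrinsics apply), "origin" and "orientation" of the camera in the world. Camera axes: x right, y down, z forward; pixel columns grow to the right and rows downward; lengths in m; the calibration is good to about 2 mm. A picture is of the moment at which its call begins: read the wrist's pose just before it. get_calibration takes no time and is no camera call; for the wrist camera it gives the pose at the moment of the call.
- robot.hand_in(): hands the job in; it is judged then, once.
The state is a dict: "clock": time; "q": joint angles; "qvel": joint speeds; "joint_torque": joint torques, N m; "eef_pos": TCP position; "orientation": TCP orientation; "contact_force": force on the tool from outside, world axes, zero at the start; "wrist_torque": the same for the moment, N m; "grip_width": opening from 0.0 (shut) to 1.0 (fully open); "grasp_force": force on a finger pad.
Only numpy, scipy, OpenCV 4.12 (cv2) and the standard library are available. Lean on these libraries where they do the work, as an engineer would, in place of code of your own. Each camera call takes 0.05 s, during which the arm holds its last target. There are 200 camera calls.

TASK

Clamp the honey jar in the holding board so that its lid can be twisted off with one hand: stand the jar upright in the V of the fixed jaw, slide the bar by its orange handle firmly up against the glass, then push the orange thumb wedge along its ramp until it bites hard and the bar is jammed fast. Squeeze the glass gently and do not ram the wedge, and leave the mug, the teaspoon and the pepper mill where they are.

Things in the scene. Friction and masses are not known exactly. Their poses are not given: they have to be found in the camera images.
- holding_board: holding board, light wood, 170 x 360 mm, fixed on suction feet, top 22 mm over the worktop. Origin: centre of its underside on the worktop. +y runs along the board from the wedge end to the fixed jaw: the clamping direction; x runs across. Along its middle (x = 0) an aluminium bar lies between a guide rail (+x side) and a grey ramp block (-x side), up to 44 mm high
- seat (a point): point on the board's top under the centre of the jar when it rests on both faces of the V, at (0, 95, 22) mm in the board's frame. The fixed jaw is the grey block beyond it (94 mm wide, top 64 mm over the worktop); its rubber-faced V of 120 degrees opens toward the board's -y. Site axes as the board's
- honey_jar: honey jar, 94 mm high, about 0.33 kg: glass body 60 mm across, dark lid 63 mm across from 83 mm up. Origin: centre of its underside, z up. Stands on the worktop left of the board at the start
- bar: sliding bar with jaw and orange handle; slides along the board's y only, 55 mm of travel. Origin: middle of the handle's grip, 78 mm over the worktop; axes as the board's. Handle upright, 14 mm thick in y, 34 mm wide in x, top at 98 mm. Drags with about 5 N and stays where left. 12 to 20 N on the handle nips the jar well; over 25 N between bar and jar breaks the glass
- bar_face (a point): middle of the bar's flat rubber jaw face (64 mm wide, 24 to 62 mm over the worktop), 58 mm ahead (+y) of the bar's origin; moves with the bar. It meets the seated jar about 30 mm short of the seat; 27 to 45 mm of travel away from that at the start
- wedge: orange thumb wedge on the ramp between ramp block and bar. Origin: middle of its upright thumb tab, 68 mm over the worktop; axes as the board's. Tab 13 mm thick in y, 18 mm wide in x, top at 85 mm. Pushed toward the fixed jaw, it runs along a line turned 7 degrees from the board's +y toward +x. Slides with about 1.5 N until it meets the bar
- wedge_nose (a point): thin front end of the wedge, 49 mm ahead (+y) of the tab. The ramp block is set by slotted screws, so the wedge bites the bar after anything from 4 to 70 mm of slide: to be felt. From there the resistance climbs by 3 to 5 N a millimetre, and it stays jammed when let go. A push of 16 to 20 N along the ramp jams it well; 45 N between wedge and bar (a push of about 25 N) splits it
- mug: white mug with a leaf pattern, 82 mm across, 91 mm high, bystander. Origin: centre of its underside
- teaspoon: teaspoon, 130 mm long, lying on the worktop, bystander. Origin: its middle
- pepper_mill: dark wooden pepper mill, 58 mm across, 170 mm high, bystander. Origin: centre of its underside
Things that resemble listed ones, but are neither listed nor needed, are in the scene too. What is shaped like the honey_jar but pink or red is not meant.

How it is judged:
By the outcome, as a careful person would: the job done as asked, in the order asked, and still so for the second after the job is handed in, with the robot touching nothing.
It also fails if it takes over 58 s, if anything falls off the work surface, if the arm or the gripper's body presses on something with over 40 N, if the wrist force passes 120 N, or if a joint passes its speed limit or range.

## Working session

There is one attempt and no reset: what is moved stays moved. The work goes in short steps, Python scripts to look and compute and a tool call to move; the robot and the scene stay as the last step left them, time stands still between calls to the robot, and variables do not carry over. Pictures are saved under pics/ and viewed, at most 10 in all, crops included, and the job is handed in when it is done.

Besides the shell and the picture viewer there is one more tool, called after "Call:" in YAML: its name, and indented under it one key for each argument. apply_moves: Moves the arm, as the interface text tells. Its arguments: {"type":"object","properties":{"travel":{"type":"array","items":{"type":"array","items":{"type":"number"}}},"twist":{"type":"array","items":{"type":"array","items":{"type":"number"}}},"fingers":{"type":"number"},"squeeze":{"type":"number"}},"required":["travel","twist"]}

```bash
mkdir -p pics; ls
cat > h.py <<'E'
import numpy as np, cv2
from workcell import get_state, eyes, robot
from scipy.spatial.transform import Rotation as R
def rot(o):
    o=np.array(o,float)
    return o if o.shape==(3,3) else (R.from_euler('xyz',o,degrees=True).as_matrix() if o.shape==(3,) else None)
def shot(n):
    c=eyes.get_calibration(n); p,d=eyes.read_camera(n); return c,p,d
def ray(c,u,v):
    K=np.array(c['K']); D=np.array([c['k1'],0,0,0,0.])
    s=cv2.undistortPoints(np.array([[[u,v]]],float),K,D)[0,0]
    return np.array(c['origin']), rot(c['orientation'])@np.array([s[0],s[1],1.])
def onplane(c,u,v,z):
    o,r=ray(c,u,v); return o+r*(z-o[2])/r[2]
def pts(c,d):
    K=np.array(c['K']); D=np.array([c['k1'],0,0,0,0.])
    v,u=np.mgrid[0:d.shape[0],0:d.shape[1]]
    s=cv2.undistortPoints(np.stack([u,v],-1).reshape(-1,1,2).astype(float),K,D).reshape(*d.shape,2)
    return np.array(c['origin'])+np.concatenate([s*d[...,None],d[...,None]],-1)@rot(c['orientation']).T
E
python3 - <<'E'
from h import *
for n in('scene','side'):
    c,p,d=shot(n); cv2.imwrite(f'pics/{n}0.png',p[...,::-1]); np.savez(f'{n}0.npz',p=p,d=d); print(n,c)
print(get_state())
E
```

```text
pics
scene {'K': array([[500.79470745,   0.        , 273.05811901],
       [  0.        , 500.79470745, 213.71338068],
       [  0.        ,   0.        ,   1.        ]]), 'k1': -0.011413747987159741, 'origin': array([-0.34139459, -0.76156369,  0.98918799]), 'orientation': array([-128.86606419,    0.22624476,  -51.73088514])}
side {'K': array([[478.64494041,   0.        , 278.37985098],
       [  0.        , 478.64494041, 218.02879978],
       [  0.        ,   0.        ,   1.        ]]), 'k1': 0.008259224993260612, 'origin': array([0.4887179 , 0.87771827, 0.83364945]), 'orientation': array([-128.81059016,    1.31124498,  179.73536599])}
{'clock': 0.1, 'q': array([ 6.46401977e+01,  6.67151228e+00,  8.26319760e+01, -2.28650172e-03,
        9.07585288e+01, -2.16222489e+00]), 'qvel': array([-0.06694758, -0.01479947, -0.22277768,  0.01339488, -0.03882072,
        0.18287921]), 'joint_torque': array([ 1.62207496e-03, -7.22914052e+01, -6.23859215e+01,  7.82105955e-02,
        2.28129560e-02, -7.81568269e-05]), 'eef_pos': array([0.26578753, 0.62027293, 0.23197678]), 'orientation': array([-1.79937941e+02, -5.51369393e-05,  1.56802393e+02]), 'contact_force': array([ 0.25181745, -0.35874394, -0.90781724]), 'wrist_torque': array([-0.03902179, -0.04075856, -0.01472189]), 'grasp_force': 0.0, 'grip_width': 0.9993192989170472}
```

View pics/scene0.png

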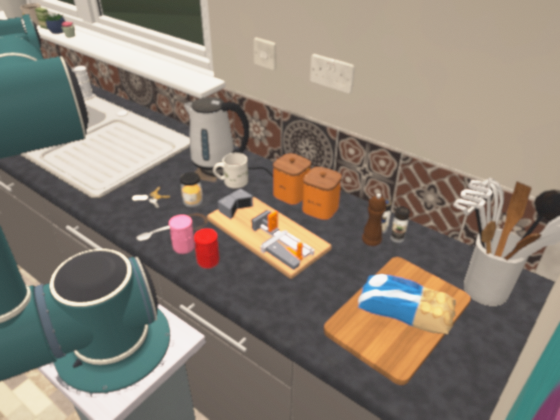

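View pics/side0.png

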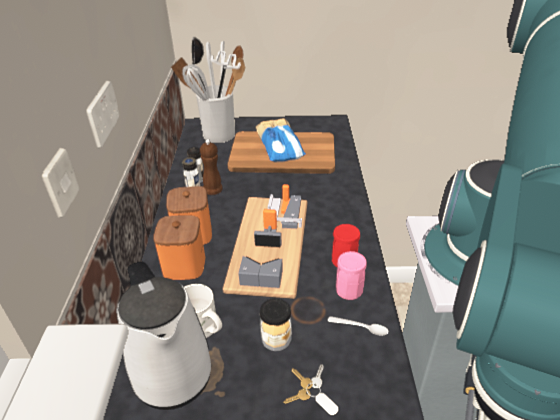

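The side view shows the honey jar at (276,322) and the board from (225,290) to (307,198). The orange handle is at (270,218), the wedge tab at (286,193), the mug at (200,310) and the spoon at (358,325). The jar-shaped candidates are honey (276,322), pink (350,275) and red (345,245). Only the first has a dark lid and honey-coloured glass. I'll measure it and enlarge it to confirm.

Run:
```python
from h import *
P={}
for n in('side','scene'):
    c=eyes.get_calibration(n); z=np.load(f'{n}0.npz'); p,d=z['p'],z['d']; X=pts(c,d); P[n]=X
    hsv=cv2.cvtColor(p,cv2.COLOR_RGB2HSV)
    box=(195,180,120,125) if n=='side' else (200,180,140,100)
    m=np.zeros(d.shape,bool); x,y,w,h=box; m[y:y+h,x:x+w]=1
    Z=X[...,2]; H,S,V=hsv[...,0],hsv[...,1],hsv[...,2]
    wood=m&(abs(Z-.022)<.006)&(H>8)&(H<28)&(S>50)&(V>120)
    wood=cv2.morphologyEx(wood.astype(np.uint8),cv2.MORPH_OPEN,np.ones((3,3)))
    k,l,st,_=cv2.connectedComponentsWithStats(wood); 
    i=[j for j in range(1,k) if st[j,4]>60]; wm=np.isin(l,i)
    # pixel -> plane z=.022
    vv,uu=np.nonzero(wm); W=np.array([onplane(c,u,v,.022)[:2] for u,v in zip(uu,vv)])
    r=cv2.minAreaRect(W.astype(np.float32)*1000); print(n,'board',r,wm.sum(), 'corners',cv2.boxPoints(r).round().tolist())
    om=m&(H<14)&(S>190)&(V>170)&(Z>.035)&(Z<.12)
    k,l,st,ce=cv2.connectedComponentsWithStats(om.astype(np.uint8))
    for j in range(1,k):
        if st[j,4]>15: q=X[l==j]; print('orange',st[j],ce[j].round(1),np.percentile(q,[5,50,95],axis=0).round(3).tolist())
    jb=(255,290,40,65) if n=='side' else (176,170,30,40)
    x,y,w,h=jb; q=X[y:y+h,x:x+w].reshape(-1,3); q=q[(q[:,2]>.085)&(q[:,2]<.103)]
    print('jar lid',len(q),q.min(0).round(3),q.max(0).round(3),q.mean(0).round(3))
    cv2.imwrite(f'pics/crop_{n}.png',cv2.resize(p[(180 if n=='side' else 160):(360 if n=='side' else 280),(180 if n=='side' else 160):(390 if n=='side' else 350),::-1],None,fx=3.3,fy=3.3,interpolation=cv2.INTER_CUBIC))
```

```text
side board ((526.730224609375, -40.83598327636719), (359.7315979003906, 168.73170471191406), 82.8889389038086) 3692 corners [[421.0, -209.0], [588.0, -230.0], [633.0, 127.0], [465.0, 148.0]]
jar lid 667 [0.479 0.218 0.085] [0.54  0.282 0.097] [0.509 0.253 0.092]
scene board ((525.0291748046875, -50.02433776855469), (362.8383483886719, 174.21829223632812), 83.0206527709961) 2560 corners [[417.0, -220.0], [589.0, -241.0], [634.0, 119.0], [461.0, 141.0]]
orange [274 180  26  17 331] [287.8 186.6] [[0.688, -0.028, 0.037], [0.693, -0.003, 0.062], [0.709, 0.046, 0.09]]
orange [302 184  30  28 569] [316.9 198.1] [[0.682, -0.15, 0.038], [0.687, -0.115, 0.073], [0.704, -0.068, 0.107]]
orange [268 214   9  17  46] [272.7 222.5] [[0.507, -0.081, 0.05], [0.521, -0.078, 0.067], [0.532, -0.069, 0.093]]
orange [200 229  17  32 416] [206.7 243. ] [[0.312, -0.015, 0.043], [0.33, 0.0, 0.092], [0.362, 0.029, 0.098]]
jar lid 230 [0.475 0.212 0.085] [0.54  0.279 0.099] [0.507 0.243 0.094]
```

View pics/crop_side.png

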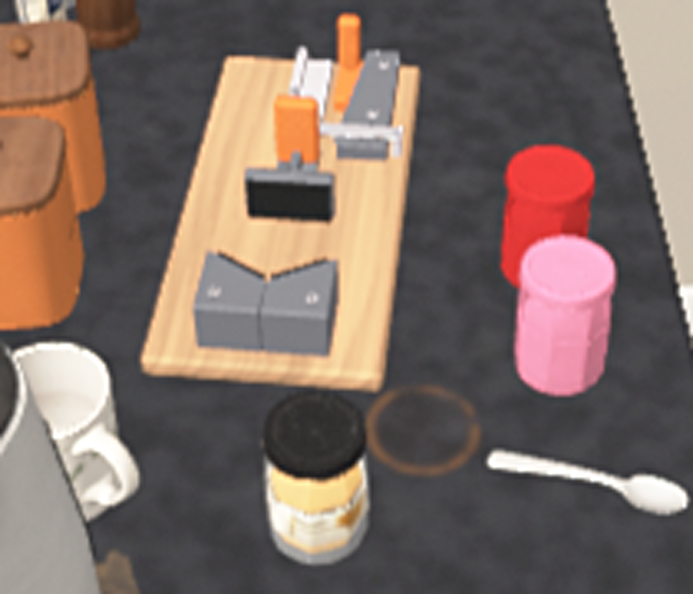

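The crop confirms it: the dark-lidded honey jar is at (315,475), and the pink (563,315) and red (548,215) ones aren't meant. The mug handle is well to its left. Next I'll plan a move above the jar with the closing axis along the board's x.

```bash
cat >> h.py <<'E'
def plan(pos,yaw,n,start=None):
    s=get_state(); p0=np.array(s['eef_pos']); R0=rot(s['orientation'])
    if start: p0=np.array(start[0]); R0=rot([180,0,start[1]])
    R1=rot([180,0,yaw]); w=R.from_matrix(R0.T@R1).as_rotvec()
    tr=[];dp=(np.array(pos)-p0)/n
    for i in range(n):
        Ri=R0@R.from_rotvec(w*i/n).as_matrix(); tr.append((Ri.T@dp).round(4).tolist())
    print('travel',tr,'twist',(w/n).round(4).tolist(),'x',n)
E
python3 - <<'E'
from h import *
plan([.509,.248,.24],82.9,10)
E
```

```text
travel [[-0.037, -0.0246, -0.0008], [-0.0399, -0.0197, -0.0008], [-0.0421, -0.0144, -0.0008], [-0.0436, -0.0088, -0.0008], [-0.0444, -0.0032, -0.0008], [-0.0444, 0.0026, -0.0008], [-0.0437, 0.0083, -0.0008], [-0.0423, 0.0138, -0.0008], [-0.0401, 0.0191, -0.0008], [-0.0374, 0.0241, -0.0008]] twist [-0.0001, 0.0001, 0.129] x 10
```

Call:
apply_moves:
  travel:
    - [-0.037,-0.025,-0.001]
    - [-0.04,-0.02,-0.001]
    - [-0.042,-0.014,-0.001]
    - [-0.044,-0.009,-0.001]
    - [-0.044,-0.003,-0.001]
    - [-0.044,0.003,-0.001]
    - [-0.044,0.008,-0.001]
    - [-0.042,0.014,-0.001]
    - [-0.04,0.019,-0.001]
    - [-0.037,0.024,-0.001]
  twist:
    - [0,0,0.129]
    - [0,0,0.129]
    - [0,0,0.129]
    - [0,0,0.129]
    - [0,0,0.129]
    - [0,0,0.129]
    - [0,0,0.129]
    - [0,0,0.129]
    - [0,0,0.129]
    - [0,0,0.129]
  fingers: 1

```text
clock: 1.1
eef_pos: [0.5096, 0.2471, 0.2425]
orientation: [-180.0, 0.0, 82.6]
contact_force: [1.1, 0.7, -0.2]
grip_width: 1.0
grasp_force: 0.0
```

Call:
apply_moves:
  travel:
    - [0,0,0]
    - [0,0,0]
  twist:
    - [0,0,0]
    - [0,0,0]

```text
clock: 1.3
eef_pos: [0.5093, 0.2481, 0.2423]
orientation: [-180.0, 0.0, 82.8]
contact_force: [-0.8, -0.1, -0.5]
grip_width: 1.001
grasp_force: 0.0
```

Run:
```python
from h import *
c,p,d=shot('wrist'); print(c['origin'],c['orientation']); np.savez('w1.npz',p=p,d=d); cv2.imwrite('pics/w1.png',p[...,::-1])
s=get_state(); print(s['eef_pos'],s['orientation'],s['contact_force'],s['clock'])
X=pts(c,d); Z=X[...,2]; g=p.max(-1)<70
m=((Z>.086)&(Z<.10)).astype(np.uint8)
k,l,st,ce=cv2.connectedComponentsWithStats(m)
for j in range(1,k):
    if st[j,4]>200:
        q=X[l==j]; (cx,cy),r=cv2.minEnclosingCircle((q[:,:2]*1000).astype(np.float32)); print(st[j],np.percentile(q,[1,50,99],axis=0).round(4).tolist(),cx,cy,r)
```

```text
[0.51811709 0.31841132 0.39512352] [ 1.64976374e+02  1.23935808e-01 -7.12832000e+00]
[0.50881193 0.24891608 0.24236643] [-1.79967649e+02  1.69217539e-03  8.29356669e+01] [-0.01531477  0.84455981  0.69644574] 1.35
[ 416    0   70  145 1073] [[0.6348, 0.2762, 0.0861], [0.64, 0.3329, 0.0935], [0.6823, 0.3886, 0.0999]] 671.185791015625 332.3505859375 62.55110168457031
[544 154  16  33 347] [[0.7479, 0.232, 0.0862], [0.7518, 0.2454, 0.0917], [0.7605, 0.2564, 0.0995]] 757.7559814453125 243.86302185058594 13.449446678161621
[ 243  163   73   72 4080] [[0.4815, 0.2186, 0.0895], [0.5106, 0.2485, 0.0944], [0.5394, 0.2767, 0.0964]] 510.37738037109375 247.16790771484375 31.530399322509766
[ 426  173   89   87 1388] [[0.6388, 0.1699, 0.0862], [0.6813, 0.2103, 0.0902], [0.7181, 0.2487, 0.0922]] 679.2359008789062 208.72425842285156 41.371910095214844
[127 346  34  33 627] [[0.3374, 0.0822, 0.0871], [0.3588, 0.0991, 0.0948], [0.3722, 0.1171, 0.0968]] 351.53662109375 100.52617645263672 25.083803176879883
[127 399  48  12 329] [[0.3215, 0.0316, 0.0862], [0.3482, 0.0424, 0.091], [0.3677, 0.0458, 0.0959]] 343.84246826171875 32.34126281738281 25.68981170654297
```

View pics/w1.png

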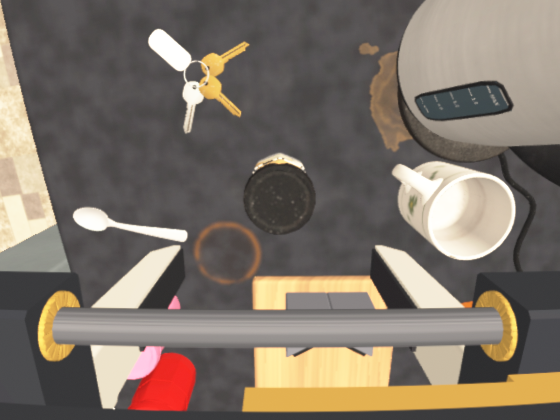

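The wrist picture shows the jar lid at (279,198), almost under the TCP. The mug is clear at (455,210), and the jaw is at (330,320). I'll descend to a TCP height of 0.062 and grip gently, and use the same picture to refine the jaw pose.

Call:
apply_moves:
  travel:
    - [-0.001,0.001,0.04]
    - [0,0,0.04]
    - [0,0,0.04]
    - [0,0,0.035]
    - [0,0,0.015]
    - [0,0,0.011]
    - [0,0,0]
    - [0,0,0]
  twist:
    - [0,0,0]
    - [0,0,0]
    - [0,0,0]
    - [0,0,0]
    - [0,0,0]
    - [0,0,0]
    - [0,0,0]
    - [0,0,0]
  fingers: 1

```text
clock: 2.15
eef_pos: [0.5104, 0.2482, 0.0632]
orientation: [179.9, -0.1, 82.9]
contact_force: [-0.4, -0.3, 0.2]
grip_width: 1.002
grasp_force: 0.0
```

Run:
```python
from h import *
z=np.load('w1.npz');p,d=z['p'],z['d']
c=dict(eyes.get_calibration('wrist')); c['origin']=np.array([0.51811709,0.31841132,0.39512352]);c['orientation']=np.array([1.64976374e+02,1.23935808e-01,-7.12832])
X=pts(c,d);Z=X[...,2]
sub=np.zeros(d.shape,bool); sub[270:380,250:395]=1
S=cv2.cvtColor(p,cv2.COLOR_RGB2HSV)[...,1]
m=sub&(abs(Z-.064)<.005)&(S<60); q=X[m][:,:2]
print(m.sum(),np.median(Z[m])); r=cv2.minAreaRect((q*1000).astype(np.float32)); print(r,cv2.boxPoints(r).round(1).tolist())
print(np.array([onplane(c,u,v,.064)[:2] for u,v in [(286,293),(371,292),(329,293)]]).round(4))
m=sub&(abs(Z-.022)<.005)&(S>60); q=X[m]; print('board far edge',m.sum(),[(onplane(c,u,v,.022)[:2]).round(4).tolist() for u,v in [(253,277),(381,277)]])
e=np.array([527,-41.])/1000; by=np.array([np.cos(np.radians(82.9)),np.sin(np.radians(82.9))]);bx=np.array([by[1],-by[0]])
print('side est corners',[(e+by*.18+s*bx*.085).round(4).tolist() for s in(-1,1)],'seat',e+by*.095)
# V block visible extents from side/scene depth
for n in('side','scene'):
    c2=eyes.get_calibration(n); zz=np.load(n+'0.npz'); X2=pts(c2,zz['d'])
    b=(235,245,55,35) if n=='side' else (215,188,45,30)
    Q=X2[b[1]:b[1]+b[3],b[0]:b[0]+b[2]].reshape(-1,3); Q=Q[(abs(Q[:,2]-.064)<.003)]
    r=cv2.minAreaRect((Q[:,:2]*1000).astype(np.float32)); print(n,len(Q),r)
```

```text
386 0.0641716935885204
((544.8502197265625, 90.89276123046875), (57.5526237487793, 92.55606842041016), 83.43486022949219) [[495.6000061035156, 67.5999984741211], [587.5, 57.0], [594.0999755859375, 114.19999694824219], [502.20001220703125, 124.80000305175781]]
[[0.5044 0.1429]
 [0.5905 0.133 ]
 [0.5478 0.1374]]
board far edge 6555 [[0.4681, 0.1451], [0.612, 0.1268]]
side est corners [[0.4649, 0.1481], [0.6336, 0.1271]] seat [0.53874214 0.05327153]
side 582 ((544.511962890625, 94.70077514648438), (58.890708923339844, 96.0765380859375), 85.33963012695312)
scene 256 ((539.2337646484375, 46.111961364746094), (144.7111358642578, 98.20903015136719), 83.29562377929688)
```

Call:
apply_moves:
  travel:
    - [0,0,0]
    - [0,0,0]
    - [0,0,0]
    - [0,0,0]
    - [0,0,0]
    - [0,0,0]
  twist:
    - [0,0,0]
    - [0,0,0]
    - [0,0,0]
    - [0,0,0]
    - [0,0,0]
    - [0,0,0]
  fingers: 0
  squeeze: 10

```text
clock: 2.75
eef_pos: [0.5101, 0.2477, 0.062]
orientation: [180.0, -0.0, 82.9]
contact_force: [1.2, 0.2, 3.6]
grip_width: 0.678
grasp_force: 10.0
```

Call:
apply_moves:
  travel:
    - [0,0,-0.005]
    - [0,0,-0.015]
    - [0,0,-0.025]
    - [0,0,-0.025]
    - [0,0,-0.015]
    - [0,0,-0.005]
    - [0,0,0]
  twist:
    - [0,0,0]
    - [0,0,0]
    - [0,0,0]
    - [0,0,0]
    - [0,0,0]
    - [0,0,0]
    - [0,0,0]

```text
clock: 3.45
eef_pos: [0.5099, 0.2477, 0.152]
orientation: [180.0, -0.0, 82.9]
contact_force: [0.1, -0.0, -4.3]
grip_width: 0.678
grasp_force: 10.0
```

Call:
apply_moves:
  travel:
    - [-0.01,0.003,0]
    - [-0.025,0.006,0]
    - [-0.03,0.008,0]
    - [-0.035,0.009,0]
    - [-0.035,0.009,0]
    - [-0.03,0.009,0]
    - [-0.02,0.006,0]
    - [-0.01,0.002,0]
    - [-0.005,0.001,0]
    - [0,0,0]
  twist:
    - [0,0,0]
    - [0,0,0]
    - [0,0,0]
    - [0,0,0]
    - [0,0,0]
    - [0,0,0]
    - [0,0,0]
    - [0,0,0]
    - [0,0,0]
    - [0,0,0]

```text
clock: 4.45
eef_pos: [0.5375, 0.0425, 0.1512]
orientation: [-180.0, 0.0, 82.9]
contact_force: [-0.2, -0.0, -3.9]
grip_width: 0.676
grasp_force: 10.0
```

Run:
```python
from h import *
c,p,d=shot('side'); np.savez('side1.npz',p=p,d=d); cv2.imwrite('pics/s1.png',cv2.resize(p[120:320,180:380,::-1],None,fx=3,fy=3,interpolation=cv2.INTER_CUBIC))
s=get_state(); print(s['eef_pos'],s['orientation'],s['contact_force'],s['grip_width'],s['grasp_force'])
```

```text
[0.53753766 0.0430247  0.15130594] [-1.79968068e+02 -5.48594377e-03  8.29023910e+01] [ 0.01089059  0.40317683 -3.02781198] 0.6799273746614892 9.999777077464387
```

View pics/s1.png

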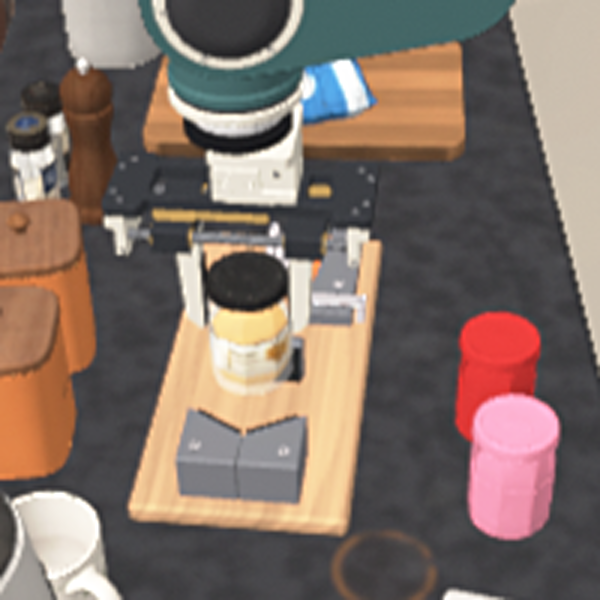

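The picture shows the jar upright in the grip at (250,320), over the board and short of the V at (240,455). I'll lower it now.

Call:
apply_moves:
  travel:
    - [0,0,0.01]
    - [0,0,0.02]
    - [0,0,0.02]
    - [0,0,0.01]
    - [0,0,0.004]
    - [0,0,0]
    - [0,0,0.001]
    - [0,0,0.001]
  twist:
    - [0,0,0]
    - [0,0,0]
    - [0,0,0]
    - [0,0,0]
    - [0,0,0]
    - [0,0,0]
    - [0,0,0]
    - [0,0,0]

```text
clock: 5.3
eef_pos: [0.5381, 0.0427, 0.0864]
orientation: [179.9, -0.0, 82.9]
contact_force: [-0.9, -0.2, -4.1]
grip_width: 0.676
grasp_force: 10.0
```

Call:
apply_moves:
  travel:
    - [0,0,0.001]
    - [0,0,0]
  twist:
    - [0,0,0]
    - [0,0,0]

```text
clock: 5.5
eef_pos: [0.5378, 0.0426, 0.0848]
orientation: [180.0, -0.0, 82.9]
contact_force: [0.2, -0.4, -4.1]
grip_width: 0.678
grasp_force: 10.0
```

Call:
apply_moves:
  travel:
    - [0.003,0,0]
    - [0.003,0,0]
    - [0.001,0,0]
    - [0.001,0,0]
    - [0,0,0]
  twist:
    - [0,0,0]
    - [0,0,0]
    - [0,0,0]
    - [0,0,0]
    - [0,0,0]

```text
clock: 6.0
eef_pos: [0.5394, 0.0501, 0.0855]
orientation: [179.9, 0.1, 82.9]
contact_force: [0.3, -8.2, 2.4]
grip_width: 0.682
grasp_force: 10.0
```

Call:
apply_moves:
  travel:
    - [0.001,0,0]
    - [0,0,0]
  twist:
    - [0,0,0]
    - [0,0,0]

```text
clock: 6.2
eef_pos: [0.5396, 0.051, 0.0856]
orientation: [179.9, 0.1, 82.9]
contact_force: [1.5, -9.3, 2.1]
grip_width: 0.679
grasp_force: 10.0
```

Call:
apply_moves:
  travel:
    - [0.001,0,0]
    - [0,0,0]
  twist:
    - [0,0,0]
    - [0,0,0]

```text
clock: 6.4
eef_pos: [0.54, 0.052, 0.0858]
orientation: [179.8, 0.1, 82.9]
contact_force: [3.3, -8.2, 3.0]
grip_width: 0.681
grasp_force: 10.0
```

Call:
apply_moves:
  travel:
    - [-0.002,0,0]
    - [0,0,0.001]
    - [0,0,0.001]
    - [0,0,0]
  twist:
    - [0,0,0]
    - [0,0,0]
    - [0,0,0]
    - [0,0,0]

```text
clock: 6.8
eef_pos: [0.5396, 0.0503, 0.0844]
orientation: [179.8, 0.0, 82.9]
contact_force: [-0.2, -5.3, 13.1]
grip_width: 0.68
grasp_force: 10.0
```

Run:
```python
from h import *
c,p,d=shot('side'); cv2.imwrite('pics/s2.png',cv2.resize(p[190:320,200:340,::-1],None,fx=4.2,fy=4.2,interpolation=cv2.INTER_CUBIC))
```

```text
(no output)
```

View pics/s2.png

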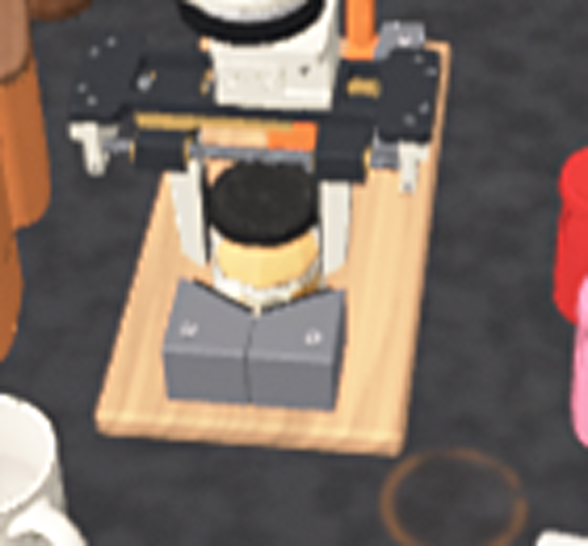

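The jar sits in the V at (265,240) and stands on the board. I'll release it, lift, and go over behind the handle with the fingers closed.

Call:
apply_moves:
  travel:
    - [0,0,-0.001]
    - [0,0,0]
    - [0,0,0]
    - [0,0,0]
    - [0,0,-0.01]
    - [0,0,-0.03]
    - [0,0,-0.04]
    - [0,0,-0.04]
    - [0,0,-0.02]
    - [0,0,0]
  twist:
    - [0,0,0]
    - [0,0,0]
    - [0,0,0]
    - [0,0,0]
    - [0,0,0]
    - [0,0,0]
    - [0,0,0]
    - [0,0,0]
    - [0,0,0]
    - [0,0,0]
  fingers: 1

```text
clock: 7.85
eef_pos: [0.5396, 0.0507, 0.2278]
orientation: [179.7, -0.1, 82.9]
contact_force: [-0.7, -1.6, -0.2]
grip_width: 1.002
grasp_force: 0.0
```

Call:
apply_moves:
  travel:
    - [-0.02,0,0]
    - [-0.03,0,0]
    - [-0.03,0,0]
    - [-0.02,0,0]
    - [0,0,0]
  twist:
    - [0,0,0]
    - [0,0,0]
    - [0,0,0]
    - [0,0,0]
    - [0,0,0]

```text
clock: 8.35
eef_pos: [0.5258, -0.0504, 0.2228]
orientation: [-179.9, 0.0, 82.8]
contact_force: [-0.5, 1.3, 0.1]
grip_width: 1.003
grasp_force: 0.0
```

Run:
```python
from h import *
c,p,d=shot('wrist'); cv2.imwrite('pics/w2.png',p[...,::-1]); X=pts(c,d);Z=X[...,2]
hsv=cv2.cvtColor(p,cv2.COLOR_RGB2HSV);H,S,V=hsv[...,0],hsv[...,1],hsv[...,2]
print(get_state()['eef_pos'])
e=np.array([.5275,-.0415]);by=np.array([np.cos(np.radians(83)),np.sin(np.radians(83))]);bx=np.array([by[1],-by[0]])
B=np.stack([(X[...,:2]-e)@bx,(X[...,:2]-e)@by,Z],-1)
om=(H<14)&(S>180)&(V>150)&(abs(B[...,0])<.09)&(abs(B[...,1])<.18)
k,l,st,ce=cv2.connectedComponentsWithStats(om.astype(np.uint8))
for j in range(1,k):
    if st[j,4]>30: q=B[l==j]; print('orange',st[j],np.percentile(q,[3,50,97],axis=0).round(4).tolist())
m=(abs(Z-.113)<.007)&(V<90)&(abs(B[...,0])<.06)&(B[...,1]>.04)&(B[...,1]<.15)
q=B[m]; print(m.sum(), q.size and cv2.minEnclosingCircle((q[:,:2]*1000).astype(np.float32)), q.size and np.percentile(q,[2,50,98],axis=0).round(4).tolist())
for s in(-1,1):
    mm=m&(B[...,0]*s>0.01); print('lid z side',s,np.median(Z[mm]))
```

```text
[ 0.52600432 -0.04926641  0.22292757]
orange [261 209   8  20  48] [[-0.0151, -0.0292, 0.0469], [-0.0135, -0.0263, 0.0715], [-0.0114, -0.0253, 0.0933]]
6499 ((0.15978918969631195, 85.73995971679688), 31.356643676757812) [[-0.0267, 0.0583, 0.1145], [0.0004, 0.0864, 0.1163], [0.0275, 0.1131, 0.1181]]
lid z side -1 0.11631796337237627
lid z side 1 0.11637263646060728
```

View pics/w2.png

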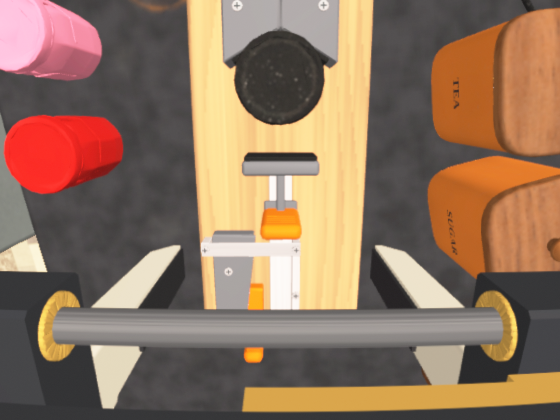

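The picture shows the jar upright just in front of the V (280,77), the handle at (281,222), and the wedge tab at (254,354) with its body at (257,295). I'll locate the handle and tab by casting rays onto their heights.

Run:
```python
from h import *
c=eyes.get_calibration('wrist')
e=np.array([.5275,-.0415]);by=np.array([np.cos(np.radians(83)),np.sin(np.radians(83))]);bx=np.array([by[1],-by[0]])
f=lambda P:((P[:2]-e)@bx*1000,(P[:2]-e)@by*1000)
p=cv2.imread('pics/w2.png')
hsv=cv2.cvtColor(p,cv2.COLOR_BGR2HSV); m=(hsv[...,0]<18)&(hsv[...,1]>170)&(hsv[...,2]>120)
for nm,(y0,y1,x0,x1),z in(('handle',(195,245,255,305),.098),('tab',(340,370,235,270),.085),('body',(275,312,240,270),.044)):
    vv,uu=np.nonzero(m[y0:y1,x0:x1]);u0,u1,v0,v1=uu.min()+x0,uu.max()+x0,vv.min()+y0,vv.max()+y0
    print(nm,u0,u1,v0,v1,[np.round(f(onplane(c,u,v,z)),1) for u,v in((u0,v0),(u1,v0),(u0,v1),(u1,v1))])
d=None
print('face top',[np.round(f(onplane(c,u,v,.062)),1) for u,v in((246,154),(318,154))])
print('camera nadir',np.round(f(c['origin']),1))
```

```text
handle 260 300 209 239 [array([-14.8, -10.5]), array([ 17. , -10.6]), array([-15.2, -35.8]), array([ 17.3, -35.8])]
tab 244 262 348 362 [array([ -32.8, -149. ]), array([ -15.9, -148.9]), array([ -33.3, -164.7]), array([ -16.1, -164.6])]
body 248 263 284 309 [array([ -31. , -103.1]), array([ -15.9, -103.1]), array([ -31.8, -131.5]), array([ -16.3, -131.5])]
face top [array([-28.1,  29.2]), array([34.2, 29.1])]
camera nadir [-0.2 62.9]
```

Call:
apply_moves:
  travel:
    - [-0.015,0.002,0]
    - [-0.02,0,0]
    - [-0.015,0,0]
    - [0,0,0.02]
    - [0,0,0.03]
    - [0,0,0.035]
    - [0,0,0.03]
    - [0,0,0.018]
    - [0,0,0.008]
    - [0,0,0]
  twist:
    - [0,0,0]
    - [0,0,0]
    - [0,0,0]
    - [0,0,0]
    - [0,0,0]
    - [0,0,0]
    - [0,0,0]
    - [0,0,0]
    - [0,0,0]
    - [0,0,0]
  fingers: 0
  squeeze: 20

```text
clock: 9.4
eef_pos: [0.5218, -0.0985, 0.0819]
orientation: [-179.9, -0.0, 82.9]
contact_force: [1.2, -0.3, 0.6]
grip_width: 0.188
grasp_force: 0.0
```

Call:
apply_moves:
  travel:
    - [0.003,0,0]
    - [0.003,0,0]
    - [0.003,0,0]
    - [0.003,0,0]
    - [0.003,0,0]
    - [0.003,0,0]
    - [0,0,0]
  twist:
    - [0,0,0]
    - [0,0,0]
    - [0,0,0]
    - [0,0,0]
    - [0,0,0]
    - [0,0,0]
    - [0,0,0]

```text
clock: 10.1
eef_pos: [0.5248, -0.0807, 0.0834]
orientation: [179.9, 0.0, 82.9]
contact_force: [-0.4, -4.3, 2.3]
grip_width: 0.005
grasp_force: 1.6
```

Call:
apply_moves:
  travel:
    - [0.003,0,0]
    - [0.003,0,0]
    - [0.003,0,0]
    - [0.003,0,0]
    - [0.003,0,0]
    - [0.002,0,0]
    - [0,0,0]
  twist:
    - [0,0,0]
    - [0,0,0]
    - [0,0,0]
    - [0,0,0]
    - [0,0,0]
    - [0,0,0]
    - [0,0,0]

```text
clock: 10.8
eef_pos: [0.5268, -0.0638, 0.0833]
orientation: [179.9, 0.0, 82.9]
contact_force: [-0.4, -4.5, 3.2]
grip_width: 0.004
grasp_force: 1.8
```

Call:
apply_moves:
  travel:
    - [0.002,0,0]
    - [0.002,0,0]
    - [0,0,0]
  twist:
    - [0,0,0]
    - [0,0,0]
    - [0,0,0]

```text
clock: 11.1
eef_pos: [0.5273, -0.06, 0.0832]
orientation: [179.9, 0.0, 82.9]
contact_force: [-0.2, -5.8, 3.6]
grip_width: 0.002
grasp_force: 2.6
```

Call:
apply_moves:
  travel:
    - [0.001,0,0]
    - [0.001,0,0]
    - [0,0,0]
  twist:
    - [0,0,0]
    - [0,0,0]
    - [0,0,0]

```text
clock: 11.4
eef_pos: [0.5275, -0.0582, 0.0832]
orientation: [179.9, 0.1, 82.9]
contact_force: [-0.2, -6.1, 4.6]
grip_width: 0.005
grasp_force: 3.3
```

Call:
apply_moves:
  travel:
    - [0.001,0,0]
    - [0.001,0,0]
    - [0,0,0]
  twist:
    - [0,0,0]
    - [0,0,0]
    - [0,0,0]

```text
clock: 11.7
eef_pos: [0.5279, -0.0569, 0.0832]
orientation: [179.9, 0.1, 82.9]
contact_force: [1.9, -13.1, 2.4]
grip_width: 0.003
grasp_force: 6.4
```

Call:
apply_moves:
  travel:
    - [0.001,0,0]
    - [0.001,0,0]
    - [0,0,0]
  twist:
    - [0,0,0]
    - [0,0,0]
    - [0,0,0]

```text
clock: 12.0
eef_pos: [0.5281, -0.0561, 0.0832]
orientation: [179.9, 0.3, 82.9]
contact_force: [-0.2, -23.7, 2.4]
grip_width: 0.005
grasp_force: 11.6
```

Call:
apply_moves:
  travel:
    - [0.001,0,0]
    - [0,0,0]
  twist:
    - [0,0,0]
    - [0,0,0]

```text
clock: 12.2
eef_pos: [0.5281, -0.0557, 0.0833]
orientation: [179.9, 0.3, 82.8]
contact_force: [-0.2, -28.6, 3.2]
grip_width: 0.004
grasp_force: 14.4
```

The batched steps pushed the handle force to 28.6 N, which is more than I meant. Net of the drag, that is about 24 N on the glass, so I'll back off now.

Call:
apply_moves:
  travel:
    - [-0.002,0,0]
    - [0,0,0]
  twist:
    - [0,0,0]
    - [0,0,0]

```text
clock: 12.4
eef_pos: [0.528, -0.0564, 0.0832]
orientation: [179.9, 0.2, 82.9]
contact_force: [2.5, -16.1, 2.8]
grip_width: 0.003
grasp_force: 7.9
```

Run:
```python
from h import *
c,p,d=shot('side'); cv2.imwrite('pics/s3.png',cv2.resize(p[170:310,200:340,::-1],None,fx=4,fy=4,interpolation=cv2.INTER_CUBIC))
X=pts(c,d); q=X[(abs(X[...,2]-.116)<.006)&(p.max(-1)<80)&(abs(X[...,0]-.54)<.05)&(abs(X[...,1]-.05)<.05)]
print(len(q),q.min(0),q.max(0)); print(get_state()['contact_force'])
```

```text
395 [0.50905542 0.01997156 0.11005848] [0.56645323 0.08196401 0.1191593 ]
[  1.67605027 -16.6513375    2.74980641]
```

View pics/s3.png

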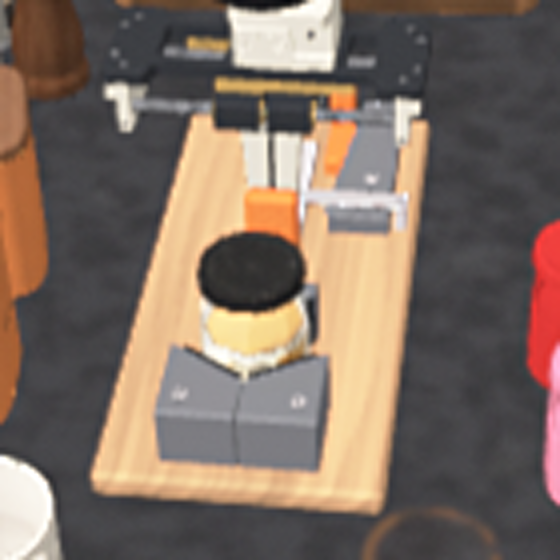

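The jar is intact and upright at (250,270), between the V and the bar, with about 16 N on the handle. I'll retreat, then go behind the wedge tab aligned with the ramp.

Call:
apply_moves:
  travel:
    - [-0.005,0,0]
    - [-0.015,0,0]
    - [0,0,-0.025]
    - [0,0,-0.025]
    - [-0.03,-0.006,0]
    - [-0.04,-0.008,0]
    - [-0.04,-0.008,0]
    - [-0.025,-0.005,0]
    - [-0.014,-0.003,0]
    - [0,0,0]
  twist:
    - [0,0,0]
    - [0,0,0]
    - [0,0,0]
    - [0,0,0]
    - [0,0,0]
    - [0,0,0]
    - [0,0,0]
    - [0,0,0]
    - [0,0,0.122]
    - [0,0,0]

```text
clock: 13.45
eef_pos: [0.4761, -0.2206, 0.1325]
orientation: [-180.0, -0.0, 75.6]
contact_force: [0.6, 0.1, 0.0]
grip_width: 0.005
grasp_force: 0.0
```

Run:
```python
from h import *
s=get_state(); print(s['eef_pos'],s['orientation'],s['contact_force'])
for n in('scene','side'):
    c,p,d=shot(n); hsv=cv2.cvtColor(p,cv2.COLOR_RGB2HSV); X=pts(c,d)
    m=(hsv[...,0]<16)&(hsv[...,1]>180)&(hsv[...,2]>130)&(X[...,2]>.035)&(X[...,2]<.12)&(abs(X[...,0]-.51)<.07)&(X[...,1]>-.26)&(X[...,1]<.02)
    e=np.array([.5275,-.0415]);by=np.array([np.cos(np.radians(83)),np.sin(np.radians(83))]);bx=np.array([by[1],-by[0]])
    k,l,st,ce=cv2.connectedComponentsWithStats(m.astype(np.uint8))
    for j in range(1,k):
        if st[j,4]>12: q=X[l==j]; print(n,st[j],np.percentile(np.c_[(q[:,:2]-e)@bx,(q[:,:2]-e)@by,q[:,2]]*1000,[5,50,95],axis=0).round(0).tolist())
```

```text
[ 0.47605973 -0.22063153  0.13250515] [-1.79983249e+02 -8.23100085e-03  7.56229563e+01] [0.61979717 0.08993358 0.04906304]
scene [260 207   9  19 113] [[-16.0, -9.0, 51.0], [-7.0, -5.0, 75.0], [8.0, 3.0, 100.0]]
scene [296 243   6  16  66] [[-35.0, -169.0, 39.0], [-31.0, -165.0, 60.0], [-25.0, -158.0, 84.0]]
side [284 186   5  15  35] [[-34.0, -156.0, 40.0], [-31.0, -153.0, 51.0], [-23.0, -150.0, 81.0]]
side [266 219   8  12  27] [[-14.0, 5.0, 67.0], [-12.0, 7.0, 77.0], [1.0, 13.0, 94.0]]
```

Call:
apply_moves:
  travel:
    - [0,0,0.02]
    - [0,0,0.025]
    - [0,0,0.012]
    - [0,0,0.003]
    - [0,0,0]
    - [0.003,0,0]
    - [0.003,0,0]
    - [0.002,0,0]
    - [0,0,0]
  twist:
    - [0,0,0]
    - [0,0,0]
    - [0,0,0]
    - [0,0,0]
    - [0,0,0]
    - [0,0,0]
    - [0,0,0]
    - [0,0,0]
    - [0,0,0]

```text
clock: 14.45
eef_pos: [0.4791, -0.2109, 0.0731]
orientation: [180.0, 0.0, 75.9]
contact_force: [-0.3, -0.1, -0.5]
grip_width: 0.003
grasp_force: 0.0
```

Call:
apply_moves:
  travel:
    - [0.002,0,0]
    - [0.002,0,0]
    - [0,0,0]
  twist:
    - [0,0,0]
    - [0,0,0]
    - [0,0,0]

```text
clock: 14.75
eef_pos: [0.4799, -0.207, 0.0727]
orientation: [180.0, -0.0, 75.9]
contact_force: [-0.2, -0.7, 0.6]
grip_width: 0.003
grasp_force: 0.2
```

Call:
apply_moves:
  travel:
    - [0.001,0,0]
    - [0.001,0,0]
    - [0,0,0]
  twist:
    - [0,0,0]
    - [0,0,0]
    - [0,0,0]

```text
clock: 15.05
eef_pos: [0.4803, -0.2051, 0.0726]
orientation: [-180.0, -0.0, 75.9]
contact_force: [0.4, -0.1, 1.5]
grip_width: 0.001
grasp_force: 0.4
```

Call:
apply_moves:
  travel:
    - [0.001,0,0]
    - [0.001,0,0]
    - [0,0,0]
  twist:
    - [0,0,0]
    - [0,0,0]
    - [0,0,0]

```text
clock: 15.35
eef_pos: [0.4808, -0.2032, 0.0726]
orientation: [-180.0, -0.0, 75.9]
contact_force: [-0.0, -0.9, 0.7]
grip_width: 0.008
grasp_force: 0.4
```

Call:
apply_moves:
  travel:
    - [0.001,0,0]
    - [0.001,0,0]
    - [0,0,0]
  twist:
    - [0,0,0]
    - [0,0,0]
    - [0,0,0]

```text
clock: 15.65
eef_pos: [0.4813, -0.2012, 0.0726]
orientation: [-180.0, -0.0, 75.9]
contact_force: [-0.9, -0.2, 0.9]
grip_width: 0.004
grasp_force: 0.4
```

Call:
apply_moves:
  travel:
    - [0.001,0,0]
    - [0.001,0,0]
    - [0.001,0,0]
  twist:
    - [0,0,0]
    - [0,0,0]
    - [0,0,0]

```text
clock: 15.95
eef_pos: [0.4821, -0.1984, 0.0727]
orientation: [-180.0, 0.0, 75.9]
contact_force: [-0.6, -1.7, 1.1]
grip_width: 0.004
grasp_force: 0.9
```

Call:
apply_moves:
  travel:
    - [0.001,0,0]
    - [0.001,0,0]
    - [0.001,0,0]
  twist:
    - [0,0,0]
    - [0,0,0]
    - [0,0,0]

```text
clock: 16.25
eef_pos: [0.4828, -0.1954, 0.0726]
orientation: [-180.0, 0.0, 75.9]
contact_force: [-1.2, -1.9, 0.3]
grip_width: 0.004
grasp_force: 0.9
```

Call:
apply_moves:
  travel:
    - [0.001,0,0]
    - [0.001,0,0]
    - [0.001,0,0]
  twist:
    - [0,0,0]
    - [0,0,0]
    - [0,0,0]

```text
clock: 16.55
eef_pos: [0.4835, -0.1926, 0.0726]
orientation: [-180.0, 0.0, 75.9]
contact_force: [-1.5, -1.6, 0.2]
grip_width: 0.005
grasp_force: 0.9
```

Call:
apply_moves:
  travel:
    - [0.001,0,0]
    - [0.001,0,0]
    - [0.001,0,0]
    - [0.001,0,0]
  twist:
    - [0,0,0]
    - [0,0,0]
    - [0,0,0]
    - [0,0,0]

```text
clock: 16.95
eef_pos: [0.4845, -0.1887, 0.0726]
orientation: [-180.0, 0.0, 75.9]
contact_force: [-1.4, -2.1, -0.0]
grip_width: 0.005
grasp_force: 0.9
```

Call:
apply_moves:
  travel:
    - [0.001,0,0]
    - [0.001,0,0]
    - [0.001,0,0]
    - [0.001,0,0]
  twist:
    - [0,0,0]
    - [0,0,0]
    - [0,0,0]
    - [0,0,0]

```text
clock: 17.35
eef_pos: [0.4855, -0.1848, 0.0727]
orientation: [-180.0, 0.0, 75.9]
contact_force: [-0.6, -1.9, -0.1]
grip_width: 0.002
grasp_force: 0.9
```

Call:
apply_moves:
  travel:
    - [0.001,0,0]
    - [0.001,0,0]
    - [0.001,0,0]
    - [0.001,0,0]
  twist:
    - [0,0,0]
    - [0,0,0]
    - [0,0,0]
    - [0,0,0]

```text
clock: 17.75
eef_pos: [0.4864, -0.1809, 0.0726]
orientation: [180.0, 0.0, 75.9]
contact_force: [-0.9, -1.6, 0.6]
grip_width: 0.006
grasp_force: 0.9
```

Call:
apply_moves:
  travel:
    - [0.001,0,0]
    - [0.001,0,0]
    - [0.001,0,0]
    - [0.001,0,0]
  twist:
    - [0,0,0]
    - [0,0,0]
    - [0,0,0]
    - [0,0,0]

```text
clock: 18.15
eef_pos: [0.4874, -0.177, 0.0726]
orientation: [-180.0, 0.0, 75.9]
contact_force: [-1.3, -1.6, -0.4]
grip_width: 0.007
grasp_force: 0.9
```

Call:
apply_moves:
  travel:
    - [0.001,0,0]
    - [0.001,0,0]
    - [0.001,0,0]
    - [0.001,0,0]
  twist:
    - [0,0,0]
    - [0,0,0]
    - [0,0,0]
    - [0,0,0]

```text
clock: 18.55
eef_pos: [0.4884, -0.1731, 0.0726]
orientation: [-180.0, 0.0, 75.9]
contact_force: [-1.7, -1.4, 1.6]
grip_width: 0.006
grasp_force: 0.9
```

Call:
apply_moves:
  travel:
    - [0.001,0,0]
    - [0.001,0,0]
    - [0.001,0,0]
    - [0.001,0,0]
  twist:
    - [0,0,0]
    - [0,0,0]
    - [0,0,0]
    - [0,0,0]

```text
clock: 18.95
eef_pos: [0.4894, -0.1693, 0.0726]
orientation: [180.0, 0.0, 75.9]
contact_force: [-2.2, -0.8, 0.4]
grip_width: 0.005
grasp_force: 0.9
```

Call:
apply_moves:
  travel:
    - [0.001,0,0]
    - [0.001,0,0]
    - [0.001,0,0]
    - [0.001,0,0]
  twist:
    - [0,0,0]
    - [0,0,0]
    - [0,0,0]
    - [0,0,0]

```text
clock: 19.35
eef_pos: [0.4903, -0.1654, 0.0727]
orientation: [-180.0, -0.0, 75.9]
contact_force: [-1.0, -1.2, 0.1]
grip_width: 0.003
grasp_force: 0.9
```

Call:
apply_moves:
  travel:
    - [0.001,0,0]
    - [0.001,0,0]
    - [0.001,0,0]
    - [0.001,0,0]
  twist:
    - [0,0,0]
    - [0,0,0]
    - [0,0,0]
    - [0,0,0]

```text
clock: 19.75
eef_pos: [0.4913, -0.1615, 0.0727]
orientation: [180.0, 0.0, 75.9]
contact_force: [-1.0, -1.5, 0.9]
grip_width: 0.003
grasp_force: 0.9
```

Call:
apply_moves:
  travel:
    - [0.001,0,0]
    - [0.001,0,0]
    - [0.001,0,0]
    - [0.001,0,0]
  twist:
    - [0,0,0]
    - [0,0,0]
    - [0,0,0]
    - [0,0,0]

```text
clock: 20.15
eef_pos: [0.4923, -0.1576, 0.0726]
orientation: [-180.0, 0.0, 75.9]
contact_force: [-1.0, -0.3, 0.3]
grip_width: 0.006
grasp_force: 0.9
```

Call:
apply_moves:
  travel:
    - [0.001,0,0]
    - [0.001,0,0]
    - [0.001,0,0]
    - [0.001,0,0]
  twist:
    - [0,0,0]
    - [0,0,0]
    - [0,0,0]
    - [0,0,0]

```text
clock: 20.55
eef_pos: [0.4933, -0.1538, 0.0727]
orientation: [180.0, 0.0, 75.9]
contact_force: [-0.8, -0.5, -0.6]
grip_width: 0.003
grasp_force: 0.9
```

Call:
apply_moves:
  travel:
    - [0.001,0,0]
    - [0.001,0,0]
    - [0.001,0,0]
    - [0.001,0,0]
  twist:
    - [0,0,0]
    - [0,0,0]
    - [0,0,0]
    - [0,0,0]

```text
clock: 20.95
eef_pos: [0.494, -0.1505, 0.0727]
orientation: [-180.0, 0.1, 75.9]
contact_force: [-5.5, -8.8, 0.5]
grip_width: 0.004
grasp_force: 5.1
```

It has bitten: about 10 N along the ramp. From here it's single millimetres.

Call:
apply_moves:
  travel:
    - [0.001,0,0]
    - [0,0,0]
  twist:
    - [0,0,0]
    - [0,0,0]

```text
clock: 21.15
eef_pos: [0.4942, -0.1498, 0.0727]
orientation: [-180.0, 0.1, 75.9]
contact_force: [-4.7, -9.3, 1.4]
grip_width: 0.004
grasp_force: 5.3
```

Call:
apply_moves:
  travel:
    - [0.001,0,0]
    - [0,0,0]
  twist:
    - [0,0,0]
    - [0,0,0]

```text
clock: 21.35
eef_pos: [0.4943, -0.1491, 0.0727]
orientation: [-180.0, 0.2, 75.9]
contact_force: [-7.9, -12.2, 1.6]
grip_width: 0.008
grasp_force: 6.8
```

Call:
apply_moves:
  travel:
    - [0.001,0,0]
    - [0,0,0]
  twist:
    - [0,0,0]
    - [0,0,0]

```text
clock: 21.55
eef_pos: [0.4945, -0.1484, 0.0728]
orientation: [-180.0, 0.2, 75.9]
contact_force: [-7.4, -14.2, 0.3]
grip_width: 0.007
grasp_force: 8.2
```

Call:
apply_moves:
  travel:
    - [0.001,0,0]
    - [0,0,0]
  twist:
    - [0,0,0]
    - [0,0,0]

```text
clock: 21.75
eef_pos: [0.4947, -0.1478, 0.0728]
orientation: [-180.0, 0.2, 75.9]
contact_force: [-8.6, -16.6, 2.4]
grip_width: 0.007
grasp_force: 9.6
```

That's 18 N along the ramp, so the wedge is jammed. I'll retreat and check.

Call:
apply_moves:
  travel:
    - [-0.005,0,0]
    - [-0.015,0,0]
    - [-0.01,0,0]
    - [0,0,-0.03]
    - [0,0,-0.04]
    - [0,0,-0.04]
    - [-0.03,0,-0.02]
    - [-0.03,0,0]
    - [0,0,0]
  twist:
    - [0,0,0]
    - [0,0,0]
    - [0,0,0]
    - [0,0,0]
    - [0,0,0]
    - [0,0,0]
    - [0,0,0]
    - [0,0,0]
    - [0,0,0]

```text
clock: 22.65
eef_pos: [0.4726, -0.2363, 0.2034]
orientation: [179.9, 0.0, 75.8]
contact_force: [-0.0, 0.5, 0.3]
grip_width: 0.005
grasp_force: 0.0
```

Run:
```python
from h import *
c,p,d=shot('side'); a=cv2.resize(p[170:330,190:350,::-1],None,fx=2.5,fy=2.5,interpolation=cv2.INTER_CUBIC)
X=pts(c,d); q=X[(abs(X[...,2]-.116)<.006)&(p.max(-1)<80)&(abs(X[...,0]-.54)<.05)&(abs(X[...,1]-.05)<.05)]
print(len(q),q.min(0),q.max(0))
c,p,d=shot('wrist'); b=cv2.resize(p[:,:,::-1],(400,300)); b=cv2.copyMakeBorder(b,0,100,0,0,cv2.BORDER_CONSTANT)
cv2.imwrite('pics/end.png',np.hstack([a,b])); s=get_state(); print(s['eef_pos'],s['contact_force'],s['clock'])
```

```text
396 [0.50904481 0.01997654 0.11003403] [0.56634411 0.08242606 0.11803688]
[ 0.47293559 -0.23402383  0.20237926] [ 0.48209457  0.89412511 -0.35460411] 22.75
```

View pics/end.png

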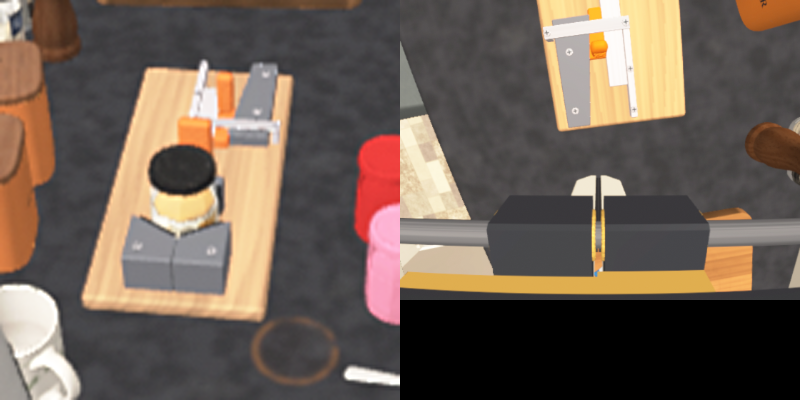

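The side view shows the jar upright in the V (182,180), with the bar against it and the wedge driven in (225,95). The wrist view shows the tab at (598,47), clear of the strap. Its stiffness was 3 N/mm, which matches a bite. The mug and spoon haven't moved, so I'm handing in.

```bash
python3 -c "
from h import *
print(robot.hand_in())"
```

```text
the job is handed in; nothing more can be done
None
```

I handed the job in at about 23 s: the jar stands upright in the V with the bar against the glass and the wedge jammed at about 18 N, though the push on the handle peaked at 28.6 N (about 24 N on the glass, limit 25 N) before I eased it to 16 N.

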